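# Set the cast turntable to the green pointer

## Robot

A 6-joint arm with a two-finger parallel gripper is mounted at the origin on a cart in front of the work surface, level with it; the furniture and walls round the work are solid. World frame = base frame: x ahead of the robot, y to its left, z up, the work surface at z = 0. Lengths are in mm, angles in rad, forces in N, time in s.
With the tool pointing down it reaches from about 275 to 1000 mm from the base axis. Payload 8.4 kg.
Tool frame: the origin (TCP) lies between the finger pads; the fingertips stand 8 mm ahead of it and the grasp point (between the pads) lies 11 mm behind it (tcp_to_tips is the distance from the TCP to the fingertips, in mm); z points along the fingers, y is the line along which they close (so a half turn about z gives the same grasp; the last joint's range is limited). The gripper opens to 85 mm and grips with 20 to 120 N. Pads are 22 mm wide; open, the fingers measure 114 mm over their backs; the gripper's body (76 mm by 85 mm) begins 54 mm behind the grasp point. The pads swing forward as they close: fully open they stand 13 mm farther back than shut.
Start: joints at [-0.002, 0.353, 1.633, -0, 1.155, -0.002], TCP at [625.002, -0, 239.281] pointing down, gripper open.
Joint ranges: [-2.63, 2.63], [-0.92, 2.1], [0.06, 2.66], [-1.3, 4.44], [0, 2.69], [-3.02, 3.02]. Speed limits (rad/s): [2.22, 2.22, 2.79, 3.14, 3.14, 3.14].

## Interface

Orientations are given as [roll, pitch, yaw] about the fixed x, y, z axes, in that order (R = Rz(yaw) Ry(pitch) Rx(roll)).
In Python, from rig import * gives the robot as it stands.
- The arm moves only by the tool step_arm, never from a script. Its argument "motion" is a list of rows, each an object with "claw": the finger opening in mm, from 0 to 85.4; "delta_pos": the shift along the tool's x, y, z in mm, a list of three; "turn": the turn about the tool's z in rad. In form: [{"claw": claw, "delta_pos": [dx, dy, dz], "turn": turn}, ...]. A call has 1 to 8 rows; each row shifts and turns the commanded pose from where the row before left it, along the tool's axes as they then stand; what a row does not reach is not made up. A row lasts 1/12 s, in which the tool goes at most 41.7 mm and 7.16 degrees, less where a joint would pass 70% of its speed; a pose out of reach is approached as far as the arm can. A call is refused whole if a number of a shift passes 41.7 or a number of a turn 0.125, either way. A call with a gripper value outside its range is refused whole. The fingers move at their own pace and stop on an object; "force" is the grip in N (left out, the last holds). Time passes only in rows, so rows that do not move let the fingers close. It gives the time, the measured TCP pose, the force, the opening and the grip force at its end, in the units of the state.
- sense(): the state, without advancing time (a new reading comes with each control period).
- grab_frame(name): name is "scene" or "side" or "wrist"; returns a dict with "img" (400x640x3 uint8, red, green, blue), "vertical_fov" (degrees; the focal length in pixels is half the picture's height over the tangent of half this angle, whatever the lens; pixels are square), "cx", "cy" (the principal point, pixels), "R" (3x3) and "t" (3): a world point X has camera coordinates R X + t. Camera axes: x right, y down, z forward; pixel columns grow to the right and rows downward; lengths in mm; the calibration is good to about 2 mm. A picture is of the moment at which its call begins. There is no depth.
- sign_off(): hands the job in; it is judged then, once.
The state is a dict: "clock": time; "qpos": joint angles; "qvel": joint speeds; "joint_efforts": joint torques, N m; "eef_pos": TCP position; "tcp_rot": TCP orientation; "contact_force": force on the tool from outside, world axes, zero at the start; "wrist_torque": the same for the moment, N m; "opening": opening from 0.0 (shut) to 1.0 (fully open); "grasp_force": force on a finger pad.
Only numpy, scipy, OpenCV 4.12 (cv2) and the standard library are available. Lean on these libraries where they do the work, as an engineer would, in place of code of your own. Each camera call takes 0.05 s, during which the arm holds its last target. There are 200 camera calls.

## Task

Turn the cast turntable to its set angle: with a fingertip or the outside of the fingers, push its blue peg round gently, either way, until the red index line on the revolving plate lines up with the green pointer, and leave it standing there. Do not grip or lift anything: the plaster cast just rides round on the plate untouched, the green pointer stays where it is set, and the things standing around are left alone.

Things in the scene. Friction and masses are not known exactly. Their poses are not given: they have to be found in the camera images.
- turntable: Fixed round white base of the turntable, with black scale lines, diameter 188 mm, 14 mm high. Origin at the centre of its underside, on the turning axis.
- dial: Revolving aluminium plate, diameter 145 mm, top 30 mm above the worktop, with a black rubber pad (diameter 90 mm, top at 32 mm). Origin on the turning axis at worktop height, z up; red index line (5 mm wide) along +x, blue peg along -x. Turns more than a half turn each way from the start; friction holds it where it is left (about 2.5 N at the peg moves it), no spring back, no coasting.
- dial_center (a point): Point on the turning axis at the top of the rubber pad, 32 mm above the worktop.
- index_mark (a point): Outer end of the red index line, at the plate's rim, 73 mm from the axis, 30 mm above the worktop. Turns with the plate.
- pointer_tip (a point): Inner end of the green pointer (the target): a green bar 5 mm wide, 20 mm long, pointing at the axis, stiffly clamped on the white base just outside the plate's rim, top 30 mm above the worktop, foot 14 mm wide. This point is at the rim, 73 mm from the axis, at the height of the red line's end; the marks are lined up when the two points meet.
- peg_top (a point): Centre of the top of the blue upright peg on the revolving plate: diameter 14 mm, 58 mm from the axis, opposite the red line, from the plate (30 mm) up to 90 mm above the worktop; steel collar of diameter 20 mm round its lowest 4 mm. Above 60 mm the peg stands clear of the cast and all else on the turntable.
- cast_center (a point): Centre, half-way up, of the white plaster jaw cast, 53 x 71 x 27 mm, standing loose on the rubber pad in the middle of the plate, its top 59 mm above the worktop; friction carries it round with the plate. Its long side lies across the line from the peg to the red line; its edge is about 30 mm from the peg's centre.
- crucible_center (a point): Centre, half-way up, of a beige ceramic crucible, diameter 51 mm, 40 mm high, standing loose on the worktop beside the turntable. A bystander.
- casting_ring_center (a point): Centre, half-way up, of a grey steel casting ring, a cylinder of diameter 55 mm, 55 mm high, standing loose on the worktop beside the turntable. A bystander.
- monomer_center (a point): Centre, half-way up, of a small brown dropper bottle with a black top, diameter 34 mm, 102 mm high, standing loose on the worktop behind the turntable. A bystander.
- cast: The same plaster cast; origin at the centre of its underside, z up.
Not all that is in view belongs to the job. What is meant by the turntable is not brown, and is the larger of those in its own colour.

How it is judged:
By the outcome, as a careful person would: the job done as asked, in the order asked, and still so for the second after the job is handed in, with the robot touching nothing.
It also fails if it takes over 48 s, if anything falls off the work surface, if the arm or the gripper's body presses on something with over 40 N, if the wrist force passes 120 N, or if a joint passes its speed limit or range.

## Working session

There is one attempt and no reset: what is moved stays moved. The work goes in short steps, Python scripts to look and compute and a tool call to move; the robot and the scene stay as the last step left them, time stands still between calls to the robot, and variables do not carry over. Pictures are saved under pics/ and viewed, at most 10 in all, crops included, and the job is handed in when it is done.

Besides the shell and the picture viewer there is one more tool, called after "Emit:" in YAML: its name, and indented under it one key for each argument. step_arm: Moves the arm, as the interface text tells. Its arguments: {"type":"object","properties":{"motion":{"type":"array","items":{"type":"object","properties":{"claw":{"type":"number"},"delta_pos":{"type":"array","items":{"type":"number"}},"turn":{"type":"number"}}}},"force":{"type":"number"}},"required":["motion"]}

```bash
mkdir -p pics
python3 - <<'E'
from rig import *
import cv2,pickle
d={}
for n in("scene","side","wrist"):
    f=grab_frame(n);d[n]=f;cv2.imwrite(f"pics/{n}0.png",f["img"][:,:,::-1]);print(n,f["vertical_fov"],f["cx"],f["cy"],f["R"],f["t"])
pickle.dump(d,open("d.pkl","wb"))
print(sense())
E
```

```text
scene 50.21254572005999 324.83486359687606 201.19645971655245 [[-0.89673372 -0.44254548 -0.00470557]
 [-0.26173557  0.53887081 -0.80069516]
 [ 0.35687972 -0.71677873 -0.59905351]] [ 563.66690011  240.4788095  1085.24410639]
side 42.15246564122878 328.15358057122614 200.26085071796427 [[ 0.84682167 -0.53180157  0.00895235]
 [-0.3263901  -0.53287438 -0.78071403]
 [ 0.41995543  0.6582036  -0.62482434]] [-506.45553192  277.67258327 1079.08017286]
wrist 59.18495713916602 315.82608398103986 195.62456920153286 [[ 9.99999685e-01  7.68669934e-04 -1.99252814e-04]
 [ 7.92063413e-04 -9.47704715e-01  3.19147530e-01]
 [ 5.64862789e-05 -3.19147587e-01 -9.47705025e-01]] [-624.43568829  -43.18700224  379.75793636]
{'clock': 0.15, 'qpos': array([-2.40139795e-03,  3.53521440e-01,  1.63393816e+00, -2.78064288e-05,
        1.15518922e+00, -2.39397691e-03]), 'qvel': array([ 0.00025564, -0.00160479,  0.00023162, -0.00256262,  0.00057883,
       -0.00129218]), 'joint_efforts': array([-7.39769093e-04, -6.05638933e+01, -3.42338884e+01, -2.29960733e-05,
        6.16452831e-03, -4.00942213e-05]), 'eef_pos': array([ 6.24660824e+02, -8.57234281e-03,  2.38724665e+02]), 'tcp_rot': array([-3.14053643e+00,  2.28989279e-05,  1.57080016e+00]), 'contact_force': array([-0.17674721,  0.18488129, -0.08240608]), 'wrist_torque': array([ 0.00925066, -0.02436224, -0.01939287]), 'grasp_force': 0.0, 'opening': 0.9988236189429883}
```

View pics/scene0.png

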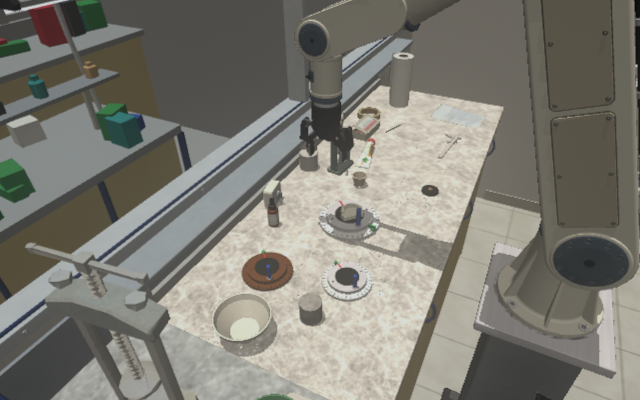

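View pics/side0.png

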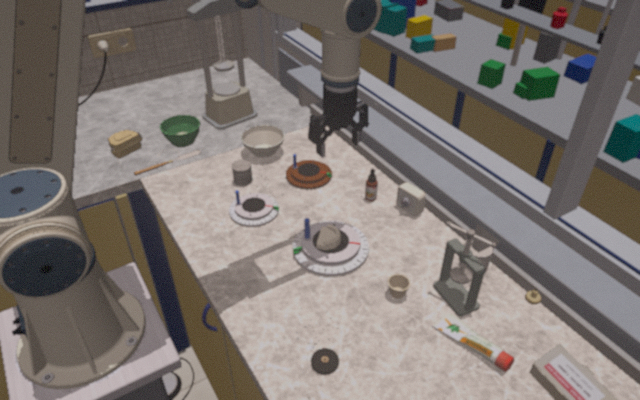

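View pics/wrist0.png

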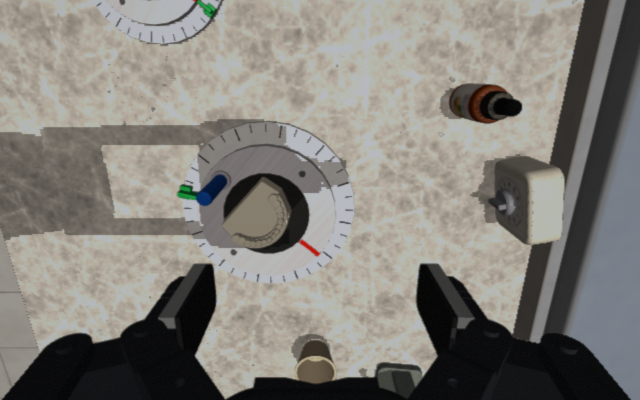

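The pictures show three turntables. In the scene view they are the large white one with a cast (350,217), a smaller white one (346,280) and a brown one (267,270). I choose the large white one carrying the cast, at wrist (268,203), with its peg at (212,190), red line at (310,248) and green pointer at (188,191). Next I measure it and check a close crop.

```bash
cat > h.py <<'E'
import numpy as np,cv2
def ray(f,u,v):
    F=200/np.tan(np.radians(f["vertical_fov"]/2))
    d=f["R"].T@np.array([(u-f["cx"])/F,(v-f["cy"])/F,1]);c=-f["R"].T@f["t"];return c,d
def onz(f,u,v,z):
    c,d=ray(f,u,v);return (c+d*(z-c[2])/d[2])
def proj(f,X):
    F=200/np.tan(np.radians(f["vertical_fov"]/2));p=f["R"]@np.array(X,float)+f["t"];return F*p[:2]/p[2]+[f["cx"],f["cy"]]
def masks(img):
    h=cv2.cvtColor(img,cv2.COLOR_RGB2HSV);H,S,V=cv2.split(h)
    g=lambda a,b,s=130,v=40:((H>=a)&(H<=b)&(S>s)&(V>v)).astype(np.uint8)
    return dict(red=g(0,4,170,90)|g(175,180,170,90),green=g(50,75),blue=g(105,125))
def blobs(m,mn=15):
    n,l,s,c=cv2.connectedComponentsWithStats(m,connectivity=8)
    return [(i,s[i],c[i],np.argwhere(l==i)[:,::-1]) for i in range(1,n) if s[i][4]>=mn]
E
python3 - <<'E'
from h import *;import pickle
d=pickle.load(open("d.pkl","rb"))
for n in d:
  f=d[n]
  for k,m in masks(f["img"]).items():
    for i,s,c,p in blobs(m):
      X=onz(f,*c,30)
      if 350<X[0]<900 and -250<X[1]<350:
        q=np.array([onz(f,*x,30 if k!="blue" else 90)[:2] for x in p])
        mm=q.mean(0);u=np.linalg.svd(q-mm)[2][0];t=(q-mm)@u
        print(n,k,s,c.round(),"mean",mm.round(1),"ends",(mm+u*t.min()).round(1),(mm+u*t.max()).round(1))
im=d["wrist"]["img"][100:300,130:400,::-1];cv2.imwrite("pics/c1.png",cv2.resize(im,None,fx=2.9,fy=2.9))
f=d["wrist"]
# dark pad
g=f["img"].max(2);m=(g<40).astype(np.uint8)
for i,s,c,p in blobs(m,300): print("dark",s,c,onz(f,*c,32).round(1))
E
```

```text
wrist red [300 240  19  16  73] [309. 248.] mean [617.3 -94.3] ends [608.4 -86.6] [ 626.7 -102.3]
wrist green [197   0  19  18 137] [207.   9.] mean [529.7 137.2] ends [521.4 143.5] [534.8 133.4]
wrist green [178 185  19  15 186] [186. 192.] mean [491.7 -31.7] ends [484.5 -28.2] [501.  -36.1]
wrist blue [197 175  29  31 468] [211. 190.] mean [535.8 -10. ] ends [547.5   2.1] [524.9 -21.3]
dark [490  98  31  18 429] [505.76689977 106.77389277] [803.5  54.3  32. ]
dark [ 224  174   84   78 1978] [275.05712841 208.32103134] [582.2 -48.2  32. ]
dark [    3   265   221   135 14054] [130.36701295 357.8419667 ] [ 400.  -241.8   32. ]
dark [  227   265   403   135 17135] [469.14199008 363.64452874] [ 811.5 -250.3   32. ]
```

View pics/c1.png

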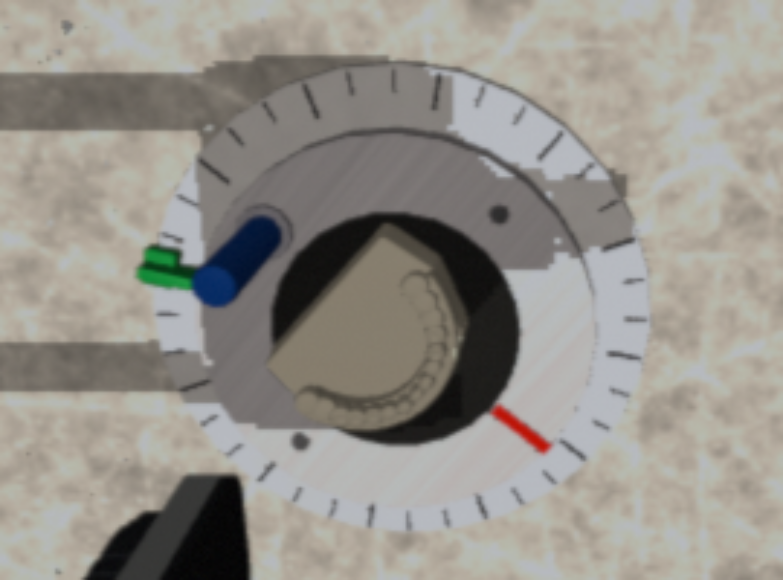

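The crop shows the large white table. The peg top is at wrist (204,199), its base at (222,180), the red end at (319,255) and the pad centre at (267,213). The green bar is at (178–199, 193–197).

Run:
```python
from h import *;import pickle
d=pickle.load(open("d.pkl","rb"));f=d["wrist"]
C=onz(f,266.6,213.1,32);R=onz(f,318.6,254.8,30);P=onz(f,204.1,199,90);B=onz(f,222.4,180,34);Ri=onz(f,300.5,240.8,30)
C2=(R[:2]*58+B[:2]*73)/131
for n,x in dict(C=C,R=R,P=P,B=B,Ri=Ri).items():
  e=x[:2]-C[:2];print(n,x.round(1),"r",np.hypot(*e).round(1),"ang",np.degrees(np.arctan2(e[1],e[0])).round(1))
print("C2",C2, "bnd")
for px in [(178.5,193),(197,196.5)]:
  x=onz(f,*px,30);e=x[:2]-C[:2];print("G",x.round(1),np.hypot(*e),np.degrees(np.arctan2(e[1],e[0])))
print("crucible?",onz(f,315,372,40),onz(f,485,103,102), onz(f,398,375,50))
# check with scene, side
for n in("scene","side"):
  g=d[n];print(n,"C",proj(g,C),"R",proj(g,R),"P",proj(g,P))
outs=[]
for n in("scene","side"):
  g=d[n];u,v=proj(g,C).astype(int);outs.append(cv2.resize(g["img"][v-40:v+45,u-55:u+55,::-1],None,fx=3.6,fy=3.6,interpolation=cv2.INTER_CUBIC));print(n,"crop off",u-55,v-40)
cv2.imwrite("pics/c2.png",np.hstack(outs))
```

```text
C [573.2 -53.5  32. ] r 0.0 ang 0.0
R [ 627.5 -103.1   30. ] r 73.5 ang -42.4
P [529.2 -17.9  90. ] r 56.6 ang 141.0
B [530.8 -17.1  34. ] r 55.9 ang 139.4
Ri [608.  -86.2  30. ] r 47.8 ang -43.3
C2 [573.63460503 -55.19170121] bnd
G [483.4 -32.2  30. ] 92.28796640438985 166.66392355430605
G [502. -36.  30.] 73.32722581785453 166.18684600834413
crucible? [ 623.64701839 -255.31034149   40.        ] [750.84415997  62.45174027 102.        ] [ 720.78847508 -249.59653438   50.        ]
scene C [348.68517596 212.92978296] R [339.34187035 200.15324586] P [358.26335252 208.21538256]
side C [331.32386191 238.87616769] R [361.22693169 243.37512967] P [307.96113983 218.85338846]
scene crop off 293 172
side crop off 276 198
```

View pics/c2.png

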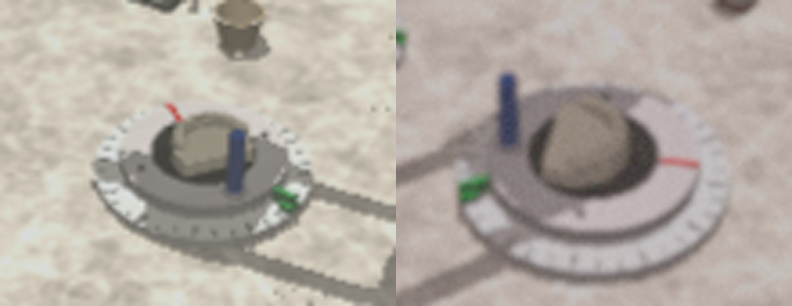

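Both side crops agree: scene red end (340,201) and peg (358,210), side red end (361,243) and peg (308,219).

| Item | Estimate |
|---|---|
| Axis | (573.4, -54) |
| Red line angle | about -41° |
| Peg angle | about 139° |
| Pointer angle | about 166.4° |

I'll turn it about -152° (clockwise), which moves the peg away from the pointer. The peg will be pushed with the closed fingers' +y back.

Emit:
step_arm:
  motion:
    - {"claw": 0, "delta_pos": [-11, -30, 0], "turn": 0}
    - {"claw": 0, "delta_pos": [-11, -30, 0], "turn": 0}
    - {"claw": 0, "delta_pos": [-11, -29, 0], "turn": 0}
    - {"claw": 0, "delta_pos": [-10, -29, 0], "turn": 0}
    - {"claw": 0, "delta_pos": [0, 0, 0], "turn": -0.125}
    - {"claw": 0, "delta_pos": [0, 0, 0], "turn": -0.125}
    - {"claw": 0, "delta_pos": [0, 0, 0], "turn": -0.125}
    - {"claw": 0, "delta_pos": [0, 0, 0], "turn": -0.125}
  force: 30

```text
clock: 0.82
eef_pos: [506.7, -43.1, 239.3]
tcp_rot: [-3.142, -0.0, 2.077]
contact_force: [0.0, 0.1, -0.7]
opening: 0.001
grasp_force: 0.0
```

Emit:
step_arm:
  motion:
    - {"claw": 0, "delta_pos": [0, 0, 0], "turn": -0.125}
    - {"claw": 0, "delta_pos": [0, 0, 0], "turn": -0.125}
    - {"claw": 0, "delta_pos": [0, 0, 0], "turn": -0.125}
    - {"claw": 0, "delta_pos": [0, 0, 30], "turn": 0}
    - {"claw": 0, "delta_pos": [0, 0, 30], "turn": 0}
    - {"claw": 0, "delta_pos": [0, 0, 20], "turn": 0}
    - {"claw": 0, "delta_pos": [0, 0, 0], "turn": 0}
    - {"claw": 0, "delta_pos": [0, 0, 0], "turn": 0}

```text
clock: 1.48
eef_pos: [506.3, -42.9, 158.7]
tcp_rot: [-3.14, -0.002, 2.446]
contact_force: [0.8, 0.6, 0.6]
opening: 0.004
grasp_force: 0.0
```

Run:
```python
from rig import *
from h import *
s=sense();print(s["eef_pos"],s["tcp_rot"],s["opening"],s["contact_force"])
f=grab_frame("wrist");o=f["img"][:,:,::-1].copy();cv2.imwrite("pics/w1.png",o)
print("tcp px",proj(f,s["eef_pos"]),"C",proj(f,[573.4,-54,32]),"peg",proj(f,[529.6,-16,90]),"ptr",proj(f,[502.5,-37,30]))
```

```text
[506.27330513 -42.94644967 158.70812303] [-3.14010599e+00 -2.10713369e-03  2.44577824e+00] 0.0036771585937927535 [0.79252195 0.58137398 0.57440482]
tcp px [318.11034287 273.43535385] C [358.77221485 255.03661176] peg [374.84645674 216.21062522] ptr [320.11540546 178.5854133 ]
```

View pics/w1.png

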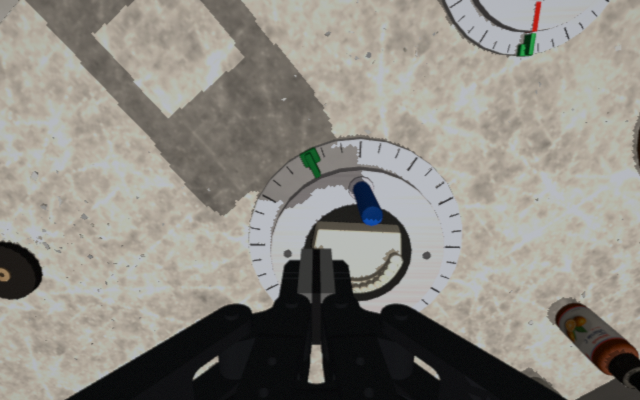

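The wrist view shows the peg top at (371,213) and the pointer tip at (318,177). Both match the predictions within about 2 mm, and the closed fingers are at (316,270). I'll descend and approach.

Emit:
step_arm:
  motion:
    - {"claw": 0, "delta_pos": [0, 0, 30], "turn": 0}
    - {"claw": 0, "delta_pos": [0, 0, 30], "turn": 0}
    - {"claw": 0, "delta_pos": [0, 0, 24], "turn": 0}
    - {"claw": 0, "delta_pos": [0, 0, 0], "turn": 0}
    - {"claw": 0, "delta_pos": [0, 3, 0], "turn": 0}
    - {"claw": 0, "delta_pos": [0, 3, 0], "turn": 0}
    - {"claw": 0, "delta_pos": [0, 0, 0], "turn": 0}

```text
clock: 2.12
eef_pos: [513.1, -38.1, 77.5]
tcp_rot: [3.139, 0.003, 2.446]
contact_force: [0.1, -0.2, 0.6]
opening: -0.002
grasp_force: 0.0
```

Emit:
step_arm:
  motion:
    - {"claw": 0, "delta_pos": [0, 2, 0], "turn": 0}
    - {"claw": 0, "delta_pos": [0, 2, 0], "turn": 0}
    - {"claw": 0, "delta_pos": [0, 2, 0], "turn": 0}
    - {"claw": 0, "delta_pos": [0, 0, 0], "turn": 0}

```text
clock: 2.45
eef_pos: [515.3, -33.5, 75.8]
tcp_rot: [3.141, 0.001, 2.446]
contact_force: [-0.5, -0.5, -0.1]
opening: 0.0
grasp_force: 0.0
```

Run:
```python
from rig import *
from h import *
s=sense();print(s["eef_pos"],s["tcp_rot"],s["contact_force"])
f=grab_frame("side");u,v=320,225
a=cv2.resize(f["img"][v-80:v+70,u-90:u+90,::-1],None,fx=2.2,fy=2.2,interpolation=cv2.INTER_CUBIC)
f=grab_frame("wrist")
cv2.imwrite("pics/m1.png",np.hstack([a,cv2.resize(f["img"][50:380,120:520,::-1],(400,330))]))
```

```text
[515.2513844  -33.52671248  75.77012118] [3.14098893e+00 7.62503681e-04 2.44604909e+00] [-0.49315291 -0.49856786 -0.0744846 ]
```

View pics/m1.png

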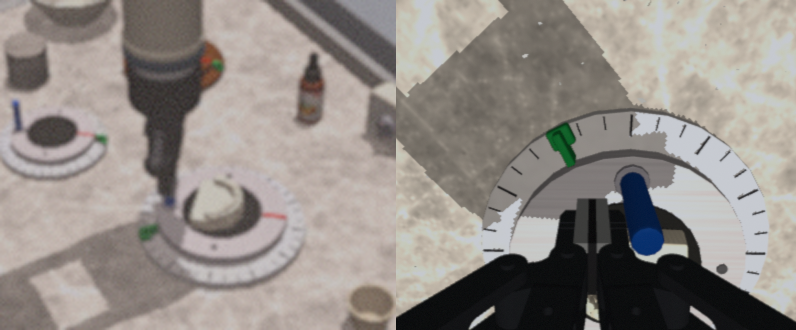

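The fingers stand just behind the peg: in the wrist half of the mosaic, fingers at x≈590 and peg top at (648,240). I'll push round in a circle, turning the tool with it (0.05 rad per row).

Emit:
step_arm:
  motion:
    - {"claw": 0, "delta_pos": [1.0, 2.93, 0], "turn": 0.05}
    - {"claw": 0, "delta_pos": [1.0, 2.93, 0], "turn": 0.05}
    - {"claw": 0, "delta_pos": [1.0, 2.93, 0], "turn": 0.05}
    - {"claw": 0, "delta_pos": [1.0, 2.93, 0], "turn": 0.05}
    - {"claw": 0, "delta_pos": [1.0, 2.93, 0], "turn": 0.05}
    - {"claw": 0, "delta_pos": [1.0, 2.93, 0], "turn": 0.05}
    - {"claw": 0, "delta_pos": [1.0, 2.93, 0], "turn": 0.05}
    - {"claw": 0, "delta_pos": [1.0, 2.93, 0], "turn": 0.05}

```text
clock: 3.22
eef_pos: [526.7, -12.9, 75.1]
tcp_rot: [-3.14, -0.0, 2.043]
contact_force: [-1.7, -2.0, 1.6]
opening: -0.001
grasp_force: 1.4
```

Emit:
step_arm:
  motion:
    - {"claw": 0, "delta_pos": [1.0, 2.93, 0], "turn": 0.05}
    - {"claw": 0, "delta_pos": [1.0, 2.93, 0], "turn": 0.05}
    - {"claw": 0, "delta_pos": [1.0, 2.93, 0], "turn": 0.05}
    - {"claw": 0, "delta_pos": [1.0, 2.93, 0], "turn": 0.05}
    - {"claw": 0, "delta_pos": [1.0, 2.93, 0], "turn": 0.05}
    - {"claw": 0, "delta_pos": [1.0, 2.93, 0], "turn": 0.05}
    - {"claw": 0, "delta_pos": [1.0, 2.93, 0], "turn": 0.05}
    - {"claw": 0, "delta_pos": [1.0, 2.93, 0], "turn": 0.05}

```text
clock: 3.88
eef_pos: [546.4, 1.7, 75.1]
tcp_rot: [-3.139, -0.0, 1.643]
contact_force: [-2.8, -0.7, 1.7]
opening: 0.001
grasp_force: 1.5
```

```bash
cat > m.py <<'E'
from rig import *
from h import *
C=np.array([573.4,-54])
s=sense();e=s["eef_pos"][:2]-C;w=s["tcp_rot"][2];x=np.array([np.cos(w),np.sin(w)]);y=np.array([np.sin(w),-np.cos(w)])
print("tool",s["eef_pos"].round(1),"yawdeg",np.degrees(w).round(1),"rel x,y",(e@x).round(1),(e@y).round(1),"F",s["contact_force"].round(1),"t",s["clock"])
print("q",s["qpos"].round(2))
for n in("scene","side","wrist"):
  f=grab_frame(n);h=cv2.cvtColor(f["img"],cv2.COLOR_RGB2HSV);H,S,V=cv2.split(h)
  R=((H<8)|(H>172))&(S>110)&(V>70);G=(H>45)&(H<85)&(S>90)
  for k,m in(("red",R),("green",G)):
    for i,st,c,p in blobs(m.astype(np.uint8),8):
      q=np.array([onz(f,*z,30)[:2] for z in p])-C
      if 40<np.hypot(*q.mean(0))<100 and len(p)<600:
        mm=q.mean(0);u=np.linalg.svd(q-mm)[2][0];t=(q-mm)@u;r=np.hypot(*q.T)
        print(n,k,len(p),c.round(),"r",r.min().round(),r.max().round(),"ang",np.degrees(np.arctan2(mm[1],mm[0])).round(1),"linedir",np.degrees(np.arctan2(u[1],u[0])).round(1))
E
python3 m.py
```

```text
tool [546.4   1.7  75.1] yawdeg 94.2 rel x,y 57.5 -22.9 F [-2.8 -0.7  1.7] t 3.8833
q [ 0.    0.45  1.93 -0.    0.77 -0.07]
```

Emit:
step_arm:
  motion:
    - {"claw": 0, "delta_pos": [1.0, 2.93, 0], "turn": 0.05}
    - {"claw": 0, "delta_pos": [1.0, 2.93, 0], "turn": 0.05}
    - {"claw": 0, "delta_pos": [1.0, 2.93, 0], "turn": 0.05}
    - {"claw": 0, "delta_pos": [1.0, 2.93, 0], "turn": 0.05}
    - {"claw": 0, "delta_pos": [1.0, 2.93, 0], "turn": 0.05}
    - {"claw": 0, "delta_pos": [1.0, 2.93, 0], "turn": 0.05}
    - {"claw": 0, "delta_pos": [1.0, 2.93, 0], "turn": 0.05}
    - {"claw": 0, "delta_pos": [1.0, 2.93, 0], "turn": 0.05}

```text
clock: 4.7
eef_pos: [570.4, 7.3, 75.0]
tcp_rot: [-3.14, 0.0, 1.245]
contact_force: [-2.7, 0.6, 0.9]
opening: 0.003
grasp_force: 1.4
```

Emit:
step_arm:
  motion:
    - {"claw": 0, "delta_pos": [1.0, 2.93, 0], "turn": 0.05}
    - {"claw": 0, "delta_pos": [1.0, 2.93, 0], "turn": 0.05}
    - {"claw": 0, "delta_pos": [1.0, 2.93, 0], "turn": 0.05}
    - {"claw": 0, "delta_pos": [1.0, 2.93, 0], "turn": 0.05}
    - {"claw": 0, "delta_pos": [1.0, 2.93, 0], "turn": 0.05}
    - {"claw": 0, "delta_pos": [1.0, 2.93, 0], "turn": 0.05}
    - {"claw": 0, "delta_pos": [1.0, 2.93, 0], "turn": 0.05}
    - {"claw": 0, "delta_pos": [1.0, 2.93, 0], "turn": 0.05}

```text
clock: 5.37
eef_pos: [594.7, 3.2, 75.0]
tcp_rot: [-3.14, 0.001, 0.845]
contact_force: [-3.6, 0.0, 2.1]
opening: -0.002
grasp_force: 1.4
```

```bash
sed -i 's/S>110)&(V>70)/S>90)\&(V>50)/; s/,8):/,4):/' m.py; python3 m.py
python3 - <<'E'
from rig import *
from h import *
a=grab_frame("scene")["img"];b=grab_frame("wrist")["img"]
cv2.imwrite("pics/m2.png",np.hstack([cv2.resize(a[150:270,270:430,::-1],(400,300),interpolation=cv2.INTER_CUBIC),cv2.resize(b[:,:,::-1],(400,300))]))
E
```

```text
tool [594.7   3.2  75. ] yawdeg 48.4 rel x,y 56.9 -22.0 F [-3.6  0.   2.1] t 5.3667
q [0.   0.51 1.82 0.   0.82 0.73]
scene red 8 [366. 209.] r 48.0 73.0 ang -131.9 linedir 49.2
scene green 4 [372. 226.] r 85.0 94.0 ang 165.6 linedir 170.8
scene green 4 [372. 228.] r 94.0 101.0 ang 158.4 linedir 154.6
side red 19 [326. 258.] r 48.0 81.0 ang -133.6 linedir -129.0
side green 20 [296. 250.] r 84.0 99.0 ang 171.6 linedir -147.6
```

View pics/m2.png

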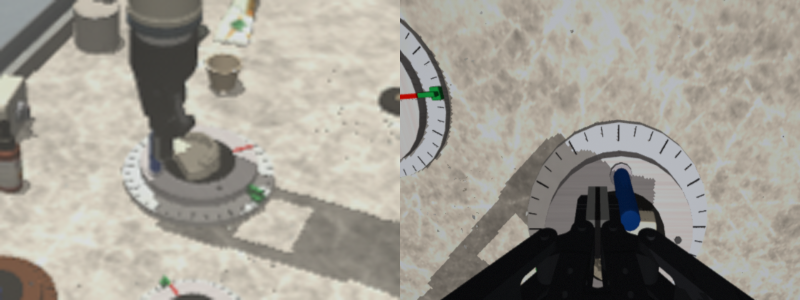

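The scene half shows the red line at (245,150) swinging toward the pointer at (257,193). The peg at (155,160) is in contact. Red is at about -132°, so about 61° remain.

Emit:
step_arm:
  motion:
    - {"claw": 0, "delta_pos": [1.05, 2.93, 0], "turn": 0.05}
    - {"claw": 0, "delta_pos": [1.05, 2.93, 0], "turn": 0.05}
    - {"claw": 0, "delta_pos": [1.05, 2.93, 0], "turn": 0.05}
    - {"claw": 0, "delta_pos": [1.05, 2.93, 0], "turn": 0.05}
    - {"claw": 0, "delta_pos": [1.05, 2.93, 0], "turn": 0.05}
    - {"claw": 0, "delta_pos": [1.05, 2.93, 0], "turn": 0.05}
    - {"claw": 0, "delta_pos": [1.05, 2.93, 0], "turn": 0.05}
    - {"claw": 0, "delta_pos": [1.05, 2.93, 0], "turn": 0.05}

```text
clock: 6.28
eef_pos: [615.8, -9.7, 75.1]
tcp_rot: [-3.141, 0.001, 0.445]
contact_force: [-2.8, 1.0, 0.3]
opening: -0.001
grasp_force: 1.3
```

Emit:
step_arm:
  motion:
    - {"claw": 0, "delta_pos": [1.05, 2.93, 0], "turn": 0.05}
    - {"claw": 0, "delta_pos": [1.05, 2.93, 0], "turn": 0.05}
    - {"claw": 0, "delta_pos": [1.05, 2.93, 0], "turn": 0.05}
    - {"claw": 0, "delta_pos": [1.05, 2.93, 0], "turn": 0.05}
    - {"claw": 0, "delta_pos": [1.05, 2.93, 0], "turn": 0.05}
    - {"claw": 0, "delta_pos": [1.05, 2.93, 0], "turn": 0.05}
    - {"claw": 0, "delta_pos": [1.05, 2.93, 0], "turn": 0.05}
    - {"claw": 0, "delta_pos": [1.05, 2.93, 0], "turn": 0.05}

```text
clock: 6.95
eef_pos: [630.2, -29.7, 75.0]
tcp_rot: [-3.141, 0.001, 0.045]
contact_force: [-1.5, 2.8, -0.0]
opening: -0.004
grasp_force: 1.3
```

```bash
python3 m.py
```

```text
tool [630.2 -29.7  75. ] yawdeg 2.6 rel x,y 57.8 -21.7 F [-1.5  2.8 -0. ] t 6.95
q [-0.05  0.55  1.74  0.    0.86  1.48]
scene red 8 [368. 218.] r 49.0 72.0 ang -176.1 linedir -179.8
scene green 5 [372. 225.] r 80.0 94.0 ang 165.7 linedir 164.9
scene green 4 [372. 228.] r 94.0 101.0 ang 158.4 linedir 154.6
side red 7 [308. 251.] r 59.0 77.0 ang -177.1 linedir -175.1
side green 20 [297. 250.] r 81.0 99.0 ang 171.8 linedir -155.2
```

Emit:
step_arm:
  motion:
    - {"claw": 0, "delta_pos": [1.0, 2.93, 0], "turn": 0.05}
    - {"claw": 0, "delta_pos": [1.0, 2.93, 0], "turn": 0.05}
    - {"claw": 0, "delta_pos": [1.0, 2.93, 0], "turn": 0.05}
    - {"claw": 0, "delta_pos": [1.0, 2.93, 0], "turn": 0.05}
    - {"claw": 0, "delta_pos": [0, 0, 0], "turn": 0}

```text
clock: 7.52
eef_pos: [634.5, -41.9, 75.3]
tcp_rot: [-3.141, -0.0, -0.154]
contact_force: [-0.6, 0.9, -1.2]
opening: 0.001
grasp_force: 0.4
```

Emit:
step_arm:
  motion:
    - {"claw": 0, "delta_pos": [0, -6, 0], "turn": 0}
    - {"claw": 0, "delta_pos": [0, -6, 0], "turn": 0}
    - {"claw": 0, "delta_pos": [0, 0, -30], "turn": 0}
    - {"claw": 0, "delta_pos": [0, 0, -35], "turn": 0}
    - {"claw": 0, "delta_pos": [0, 0, -35], "turn": 0}
    - {"claw": 0, "delta_pos": [0, 0, -30], "turn": 0}
    - {"claw": 0, "delta_pos": [0, 0, 0], "turn": 0}
    - {"claw": 0, "delta_pos": [0, 0, 0], "turn": 0}

```text
clock: 8.18
eef_pos: [637.7, -29.5, 207.6]
tcp_rot: [-3.141, -0.005, -0.152]
contact_force: [-0.3, -0.4, -0.2]
opening: -0.0
grasp_force: 0.0
```

```bash
python3 m.py;python3 - <<'E'
from rig import *
from h import *
b=grab_frame("wrist");cv2.imwrite("pics/w3.png",b["img"][:,:,::-1])
E
```

```text
tool [637.7 -29.5 207.6] yawdeg -8.7 rel x,y 59.8 -34.0 F [-0.3 -0.4 -0.2] t 8.1833
q [-0.05  0.4   1.64 -0.    1.1   1.67]
scene red 7 [368. 221.] r 58.0 75.0 ang 172.3 linedir 170.0
scene green 5 [372. 225.] r 80.0 94.0 ang 165.7 linedir 164.9
scene green 4 [372. 228.] r 94.0 101.0 ang 158.4 linedir 154.6
side red 9 [307. 247.] r 54.0 76.0 ang 172.5 linedir 177.0
side green 17 [296. 250.] r 81.0 99.0 ang 172.0 linedir -156.3
wrist red 25 [351. 279.] r 47.0 60.0 ang 174.9 linedir 173.3
```

View pics/w3.png

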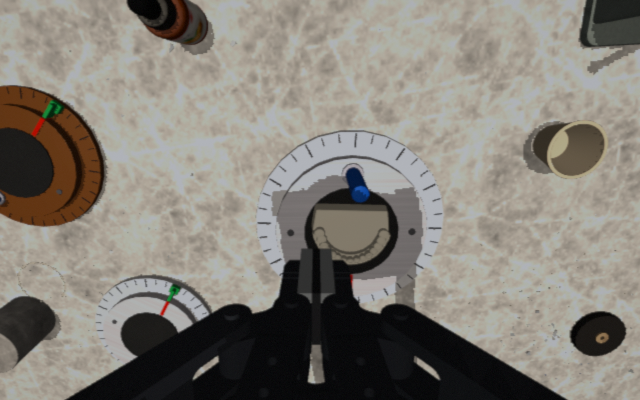

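The wrist view shows the peg at (360,190), with the red line hidden behind the finger near (351,279). By the fixed cameras red is at about 173° and the target is about 166°. I'll move back to get an unobstructed near view of both marks.

Emit:
step_arm:
  motion:
    - {"claw": 0, "delta_pos": [-30, 0, 0], "turn": 0}
    - {"claw": 0, "delta_pos": [-35, 0, 0], "turn": 0}
    - {"claw": 0, "delta_pos": [-35, 0, 0], "turn": 0}
    - {"claw": 0, "delta_pos": [-35, 0, 0], "turn": 0}
    - {"claw": 0, "delta_pos": [-25, 0, 0], "turn": 0}
    - {"claw": 0, "delta_pos": [0, 0, 0], "turn": 0}
    - {"claw": 0, "delta_pos": [0, 0, 0], "turn": 0}

```text
clock: 8.97
eef_pos: [476.9, -5.3, 204.6]
tcp_rot: [3.141, 0.001, -0.154]
contact_force: [0.5, -0.5, -0.2]
opening: -0.005
grasp_force: 0.0
```

```bash
cat > fine.py <<'E'
from rig import *
from h import *
import sys
f=grab_frame("wrist");h=cv2.cvtColor(f["img"],cv2.COLOR_RGB2HSV);H,S,V=cv2.split(h)
C=np.array([573.4,-54.0])
# axis from the peg/red geometry is refined by plate pad: dark disc contour
res={}
for k,m in(("red",((H<8)|(H>172))&(S>120)&(V>60)),("green",(H>45)&(H<85)&(S>110))):
  for i,st,c,p in blobs(m.astype(np.uint8),20):
    q=np.array([onz(f,*z,30)[:2] for z in p])
    if 40<np.hypot(*(q-C).mean(0))<100:
      mm=q.mean(0);u=np.linalg.svd(q-mm)[2][0];t=(q-mm)@u;r=np.hypot(*(q-C).T)
      a=np.degrees(np.arctan2(*(q-C).T[::-1]))
      print(k,len(p),c.round(1),"r",r.min().round(1),r.max().round(1),"mean",mm.round(1),"ang",np.degrees(np.arctan2(*(mm-C)[::-1])).round(2),"inner-end ang",a[(r<82)].mean().round(2),"linedir",np.degrees(np.arctan2(u[1],u[0])).round(1))
      res[k]=c
r=res.get("red",[320,100]);u,v=int(r[0]),int(r[1])
u=min(max(u,80),560);v=min(max(v,60),340)
cv2.imwrite(sys.argv[1],cv2.resize(f["img"][v-60:v+60,u-80:u+80,::-1],None,fx=5,fy=5,interpolation=cv2.INTER_CUBIC))
print("off",u-80,v-60)
E
python3 fine.py pics/f1.png
```

```text
red 152 [355.  125.1] r 47.4 73.2 mean [513.5 -46.9] ang 173.23 inner-end ang 173.24 linedir 172.9
green 236 [344.  153.6] r 74.2 94.2 mean [490.1 -34.3] ang 166.67 inner-end ang 167.04 linedir 163.2
off 275 65
```

View pics/f1.png

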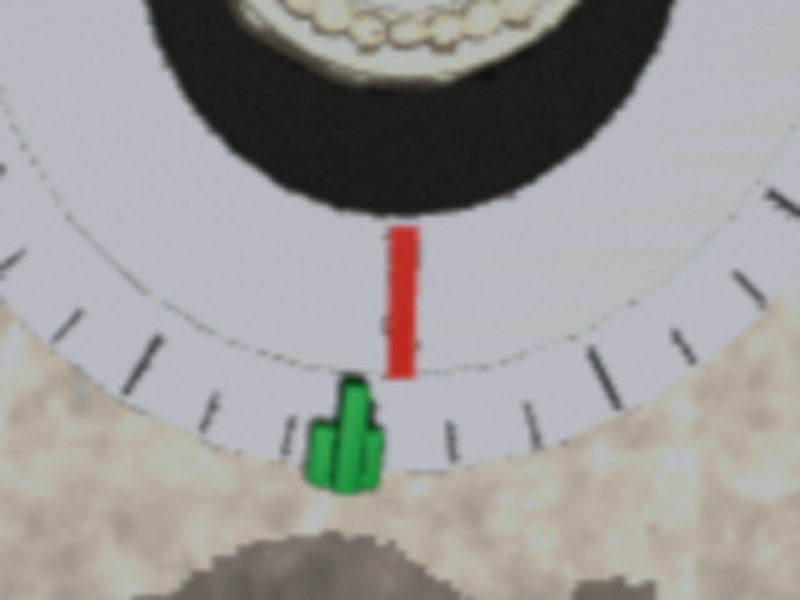

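This near view shows the red end at crop (401,378) and the pointer tip at (353,377). That is about 8.2 mm at the rim, or 6.4° ≈ 0.11 rad, and matches the ray angles (173.2° against 166.8°). I'll return along the same path and push 0.11 rad further.

Emit:
step_arm:
  motion:
    - {"claw": 0, "delta_pos": [30, 0, 0], "turn": 0}
    - {"claw": 0, "delta_pos": [35, 0, 0], "turn": 0}
    - {"claw": 0, "delta_pos": [35, 0, 0], "turn": 0}
    - {"claw": 0, "delta_pos": [35, 0, 0], "turn": 0}
    - {"claw": 0, "delta_pos": [25, 0, 0], "turn": 0}
    - {"claw": 0, "delta_pos": [0, 0, 0], "turn": 0}
    - {"claw": 0, "delta_pos": [0, 0, 30], "turn": 0}
    - {"claw": 0, "delta_pos": [0, 0, 35], "turn": 0}

```text
clock: 9.68
eef_pos: [639.1, -30.4, 140.9]
tcp_rot: [-3.141, -0.005, -0.154]
contact_force: [-0.2, -0.7, -0.9]
opening: 0.001
grasp_force: 0.0
```

Emit:
step_arm:
  motion:
    - {"claw": 0, "delta_pos": [0, 0, 35], "turn": 0}
    - {"claw": 0, "delta_pos": [0, 0, 30], "turn": 0}
    - {"claw": 0, "delta_pos": [0, 0, 0], "turn": 0}
    - {"claw": 0, "delta_pos": [0, 4, 0], "turn": 0}
    - {"claw": 0, "delta_pos": [0, 4, 0], "turn": 0}
    - {"claw": 0, "delta_pos": [0, 4, 0], "turn": 0}
    - {"claw": 0, "delta_pos": [0, 0, 0], "turn": 0}

```text
clock: 10.27
eef_pos: [635.8, -42.8, 77.5]
tcp_rot: [-3.141, -0.003, -0.155]
contact_force: [-0.1, 0.4, 0.3]
opening: -0.001
grasp_force: 0.0
```

Emit:
step_arm:
  motion:
    - {"claw": 0, "delta_pos": [0.6, 1.6, 0], "turn": 0.0275}
    - {"claw": 0, "delta_pos": [0.6, 1.6, 0], "turn": 0.0275}
    - {"claw": 0, "delta_pos": [0.6, 1.6, 0], "turn": 0.0275}
    - {"claw": 0, "delta_pos": [0.6, 1.6, 0], "turn": 0.0275}
    - {"claw": 0, "delta_pos": [0, 0, 0], "turn": 0}

```text
clock: 10.68
eef_pos: [636.0, -48.9, 75.7]
tcp_rot: [-3.141, -0.001, -0.267]
contact_force: [1.9, 1.7, 0.9]
opening: -0.003
grasp_force: 1.0
```

Emit:
step_arm:
  motion:
    - {"claw": 0, "delta_pos": [0, -6, 0], "turn": 0}
    - {"claw": 0, "delta_pos": [0, -6, 0], "turn": 0}
    - {"claw": 0, "delta_pos": [0, 0, -30], "turn": 0}
    - {"claw": 0, "delta_pos": [0, 0, -35], "turn": 0}
    - {"claw": 0, "delta_pos": [0, 0, -35], "turn": 0}
    - {"claw": 0, "delta_pos": [0, 0, -30], "turn": 0}
    - {"claw": 0, "delta_pos": [-30, 0, 0], "turn": 0}
    - {"claw": 0, "delta_pos": [-35, 0, 0], "turn": 0}

```text
clock: 11.35
eef_pos: [577.8, -19.9, 207.3]
tcp_rot: [-3.141, -0.005, -0.264]
contact_force: [-1.3, 1.0, -0.4]
opening: 0.002
grasp_force: 0.0
```

Emit:
step_arm:
  motion:
    - {"claw": 0, "delta_pos": [-35, 0, 0], "turn": 0}
    - {"claw": 0, "delta_pos": [-35, 0, 0], "turn": 0}
    - {"claw": 0, "delta_pos": [-25, 0, 0], "turn": 0}
    - {"claw": 0, "delta_pos": [0, 0, 0], "turn": 0}
    - {"claw": 0, "delta_pos": [0, 0, 0], "turn": 0}

```text
clock: 11.77
eef_pos: [483.3, 5.3, 205.4]
tcp_rot: [3.141, 0.0, -0.263]
contact_force: [-0.3, -0.4, 0.5]
opening: 0.005
grasp_force: 0.0
```

```bash
python3 fine.py pics/f2.png
```

```text
red 150 [355.9 125.6] r 47.5 72.6 mean [514.8 -40.8] ang 167.33 inner-end ang 167.35 linedir 165.9
green 228 [354.7 154.4] r 74.3 93.5 mean [490.2 -34.1] ang 166.54 inner-end ang 166.97 linedir 163.1
off 275 65
```

View pics/f2.png

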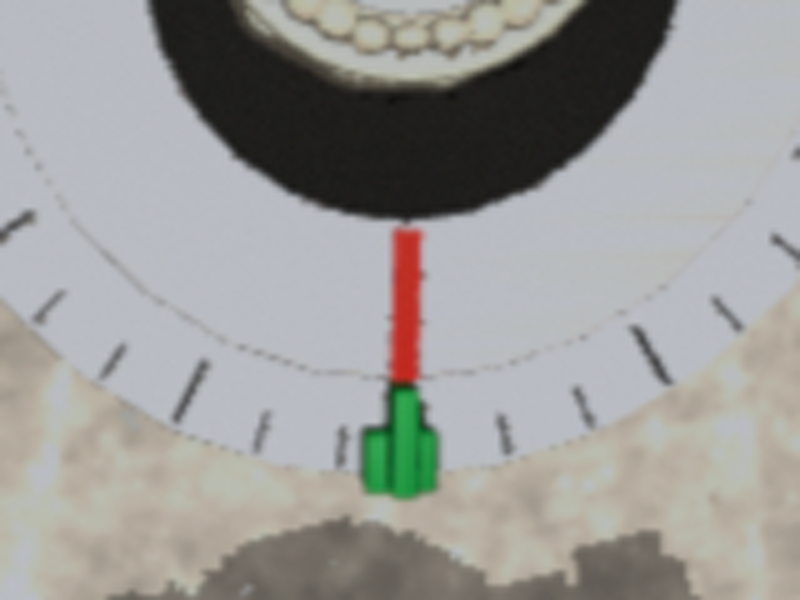

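The red end (404,382) meets the pointer tip (404,386), so the marks are lined up and the robot is clear.

```bash
python3 -c "
from rig import *
print(sign_off())"
```

```text
the job is handed in; nothing more can be done
None
```

The turntable is at its set angle: red line on the green pointer within about 0.5° in the last near view, robot clear of everything, handed in at about 12 s of the 48 s. I viewed 11 pictures, one over the limit of 10.

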